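Fit the locking screw in an engraving block

TASK

Take the flat-headed locking screw out of the wooden stand, lower it upright into the well of the engraving block and start it by feel in the thread hidden at the bottom. Screw it in gently (clockwise seen from above) until its flange is fully home on the block and it is just finger-tight, never forcing or jamming the thread, then let go. Leave the round-knobbed pin and the other things on the bench alone.

Things in the scene. Friction and masses are not known exactly. Their poses are not given: they have to be found in the camera images.
- screw_head (a point): Centre of the flat head of the steel locking screw. z up along the screw, x along the head's 30 mm width, y across its 12 mm thickness (grip the two flat faces). Head 40 mm tall; its centre is 25 mm above the underside of the round flange (44 mm across, 5 mm thick) just below it. Stands upright at the start in one of the stand's two holes, flange on the stand's top. 0.15 to 0.31 kg.
- well_mouth (a point): Centre of the well's mouth, level with the block's flat top; z up. Mouth 36 mm across, narrowing at 45 degrees to 26 mm; the well is 81 mm deep. At home the flange lies on the block's top, the head's centre 25 mm above this point. The lugs first touch the thread with the flange 5 to 13 mm above home, depending on the thread's hidden angle (shown by no pose, new each time, repeats every 90 degrees).
- screw: The same screw; origin at the centre of the flange's underside, z up. Below it a shank 14.6 mm across, 68 mm long, with four stubby round lugs (3.5 mm thick, 23 mm across tips, along the head's x and y) 63 mm below the flange's underside: its four-start thread. If they catch on the ledges' blunt starts (0.2 Nm, not yet home): turn back 0.4 rad, let it drop, go on. Stays tight when let go.
- block: Fixed round steel engraving block 90 mm across (foot 116), 95 mm tall; origin under its centre. Four-start thread of sloping ledges deep in the well: 5.1 mm down per rad clockwise, 1.5 mm axial play. Turn clockwise under a light push (3 to 5 N), following down; home within 2.7 rad, tight within 3.1. Moment about the screw: free under 0.1 Nm, finger-tight 0.15 to 0.25, over 0.3 marks the thread.
- stand: Fixed wooden stand 80 x 180 x 80 mm tall; origin at the centre of its underside. Its two holes are 45 mm either side of the centre along its own y.
- screw_foot (a point): Centre of the foot of the screw's shank, 68 mm below the flange's underside.
- pin_knob (a point): Bystander: smooth steel pin with a round 26 mm knob and a like flange, standing in the other hole of the stand; this point is the middle of its knob, 16 mm above the stand's top. Leave it there.
- graver: Bystander: wood-handled graver, 150 mm long, lying on the bench along its x axis.
- tin: Bystander: small amber glass jar with a metal cap, 60 mm across, 45 mm tall; origin at the centre of its underside.
Not all that is in view belongs to the job. Of the things that look like the stand, the middle-sized one is meant.

How it is judged:
By the outcome, as a careful person would: the job done as asked, in the order asked, and still so for the second after the job is handed in, with the robot touching nothing.
It also fails if it takes over 72 s, if anything falls off the work surface, if the arm or the gripper's body presses on something with over 40 N, if the wrist force passes 120 N, or if a joint passes its speed limit or range.

ROBOT

A 6-joint arm with a two-finger parallel gripper is mounted at the origin on the work surface. World frame = base frame: x ahead of the robot, y to its left, z up, the work surface at z = 0. Lengths are in m, angles in rad, forces in N, time in s.
With the tool pointing down it reaches from about 0.35 to 0.775 m from the base axis. Payload 7.3 kg.
Tool frame: the origin (TCP) lies at the very end of the fingers, on their centre line; the grasp point (between the pads) lies 19 mm behind it; y points along the fingers, z is the direction in which the jaws open and shut, and the axes are right-handed (so a half turn about y gives the same grasp; the last joint's range is limited). The gripper opens to 92 mm and grips with 3 to 60 N. Pads are 19 mm wide; open, the fingers measure 130 mm over their backs; the gripper's body (75 mm by 190 mm) begins 47 mm behind the grasp point.
Start: joints at [-1.368, 0.342, 1.524, -0, 1.275, -0.146], TCP at [0.179, -0.493, 0.227] pointing down, gripper open.
Joint ranges: [-2.53, 2.53], [-0.77, 2.02], [0.04, 2.7], [-1, 4.14], [0.28, 2.66], [-3.11, 3.11]. Speed limits (rad/s): [2.57, 2.57, 3.14, 3.14, 3.14, 3.14].

INTERFACE

Orientations are given as a unit quaternion [x, y, z, w].
In Python, from rig import bot gives the robot as it stands.
- The arm moves only by the tool carry_out, never from a script. Its argument "series" is a list of rows, each an object with "dp": the shift along the tool's x, y, z in m, a list of three; "delta_rot": the turn, a rotation vector about the tool's x, y, z in degrees, a list of three. In form: [{"dp": [x, y, z], "delta_rot": [wx, wy, wz]}, ...]. A call has 1 to 12 rows; each row is the pose to reach, as a shift and turn from the pose measured when the call began, along the tool's axes at that moment; what a row does not reach only later rows make up. A row lasts 1/8 s, in which the tool goes at most 62.5 mm and 10.7 degrees, less where a joint would pass 70% of its speed; a pose out of reach is approached as far as the arm can. A call with a gripper value outside its range is refused whole. "grip" is the closure, from -1 (fully open) to 1 (shut), so that 0 is half open, set as the call begins (left out, the last holds). The fingers move at their own pace and stop on an object; the grip force is fixed at half the most. Time passes only in rows, so rows that repeat a pose let the fingers close. It gives the time, the measured TCP pose, the force and the opening at its end, in the units of the state.
- bot.observe(): the state, without advancing time (a new reading comes with each control period).
- bot.capture(name): name is "side" or "top" or "wrist"; returns the picture (384x512x3 uint8, red, green, blue); there is no depth.
- bot.camera_model(name): a dict with "mtx" (3x3 intrinsics, pixels), "xyz" and "attitude" of the camera in the world; the wrist camera has in their place "T_tool_cam" (4x4, takes a point from camera to tool coordinates, whose origin is the TCP and whose axes are the tool frame's). Camera axes: x right, y down, z forward; pixel columns grow to the right and rows downward; lengths in m; the calibration is good to about 2 mm. A picture is of the moment at which its call begins: read the wrist's pose just before it. camera_model takes no time and is no camera call.
- bot.finish_job(): hands the job in, once; it reports no verdict.
The state is a dict: "t": time; "joint_positions": joint angles; "qd": joint speeds; "joint_efforts": joint torques, N m; "position": TCP position; "eef_rot": TCP orientation; "ft_force": force on the tool from outside, world axes, zero at the start; "ft_torque": the same for the moment, N m; "finger_gap": finger opening in m.
Only numpy, scipy, OpenCV 4.12 (cv2) and the standard library are available. Lean on these libraries where they do the work, as an engineer would, in place of code of your own. Each camera call takes 0.05 s, during which the arm holds its last target. There are 200 camera calls.

## Working session

There is one attempt and no reset: what is moved stays moved. The work goes in short steps, Python scripts to look and compute and a tool call to move; the robot and the scene stay as the last step left them, time stands still between calls to the robot, and variables do not carry over. Pictures are saved under pics/ and viewed, about 8 in all and at most 12, crops included, and the job is handed in when it is done.

Besides the shell and the picture viewer there is one more tool, called after "Emit:" as name([rows], argument=value, ...), one row to a line, values as JSON. carry_out: Moves the arm, as the interface text tells. Its arguments: {"type":"object","properties":{"series":{"type":"array","items":{"type":"object","properties":{"dp":{"type":"array","items":{"type":"number"}},"delta_rot":{"type":"array","items":{"type":"number"}}}}},"grip":{"type":"number"}},"required":["series"]}

```bash
mkdir -p pics; ls
python3 - <<'E'
from rig import bot
import cv2,numpy as np
o=bot.observe()
for k,v in o.items(): print(k,np.round(v,4))
for n in("side","top","wrist"):
    cv2.imwrite(f"pics/{n}0.png",bot.capture(n)[...,::-1]); 
    for k,v in bot.camera_model(n).items(): print(n,k,np.round(v,4).tolist())
E
```

```text
pics
t 0.0
joint_positions [-1.368   0.3428  1.525   0.      1.2754 -0.146 ]
qd [-0.0002 -0.0008  0.0005  0.0012  0.0006 -0.0004]
joint_efforts [-6.00000e-04 -4.31239e+01 -2.44222e+01  7.17000e-02  5.60000e-02
 -1.00000e-04]
position [ 0.1794 -0.493   0.226 ]
eef_rot [-0.1227  0.6969 -0.6958  0.1227]
ft_force [ 0.0281  0.4997 -0.2472]
ft_torque [-0.0018 -0.0292 -0.0344]
finger_gap 0.0916
side mtx [[483.0647, 0.0, 250.29], [0.0, 483.0647, 190.4419], [0.0, 0.0, 1.0]]
side xyz [0.4113, 0.6947, 0.8859]
side attitude [-0.111, 0.9344, -0.3364, 0.0369]
top mtx [[376.02, 0.0, 262.2658], [0.0, 376.02, 194.9285], [0.0, 0.0, 1.0]]
top xyz [0.4631, 0.0633, 0.8365]
top attitude [0.7147, -0.6971, 0.0434, -0.0382]
wrist mtx [[321.255, 0.0, 252.0172], [0.0, 321.255, 189.5527], [0.0, 0.0, 1.0]]
wrist T_tool_cam [[0.0006, 0.9687, 0.2482, -0.0664], [0.0003, -0.2482, 0.9687, -0.1581], [1.0, -0.0005, -0.0004, -0.0005], [0.0, 0.0, 0.0, 1.0]]
```

View pics/top0.png

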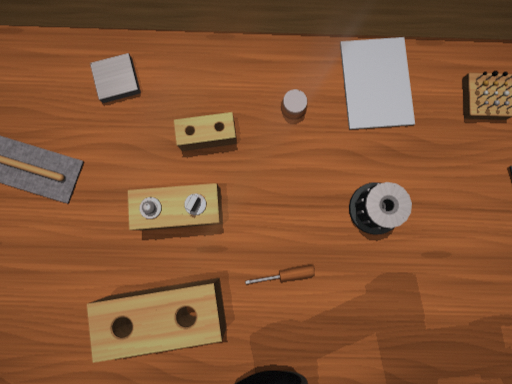

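View pics/side0.png

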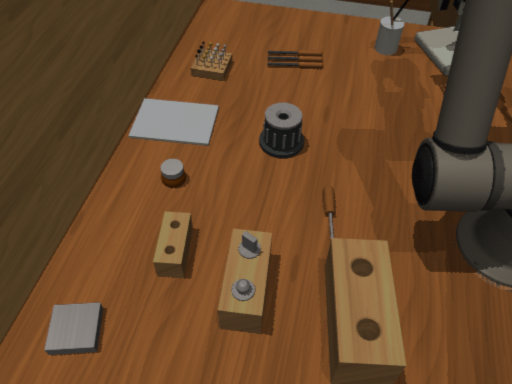

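The top view shows three stands: small (205,130), middle (174,207) and large (155,322). The middle one holds the round pin at (150,208) and the flat-headed screw at (196,205). The block is at (387,205). In the side view the screw is at (250,243), the pin at (243,288) and the block at (283,118). Things that could be taken for the screw are the pin knob at (150,208) and the jar cap at (295,101). I choose (196,205), and next check it in a close crop.

```bash
cat > h.py <<'E'
import numpy as np,cv2
from rig import bot
from scipy.spatial.transform import Rotation as R
def cam(n,o=None):
    c=bot.camera_model(n); K=np.array(c["mtx"])
    if n=="wrist":
        o=o or bot.observe(); T=np.array(c["T_tool_cam"]); Rt=R.from_quat(o["eef_rot"]).as_matrix()
        return K,Rt@T[:3,:3],np.array(o["position"])+Rt@T[:3,3]
    return K,R.from_quat(c["attitude"]).as_matrix(),np.array(c["xyz"])
def ray(C,px):
    K,A,p=C; return p,A@np.linalg.inv(K)@np.array([px[0],px[1],1.])
def onz(C,px,z):
    p,d=ray(C,px); return p+d*(z-p[2])/d[2]
def proj(C,X):
    K,A,p=C; v=K@(A.T@(np.array(X)-p)); return v[:2]/v[2]
def tri(rays):
    M=np.zeros((3,3));b=np.zeros(3)
    for p,d in rays:
        d=d/np.linalg.norm(d);P=np.eye(3)-np.outer(d,d);M+=P;b+=P@p
    return np.linalg.solve(M,b)
E
python3 - <<'E'
from h import *
T=cv2.imread("pics/top0.png");S=cv2.imread("pics/side0.png")
f=lambda im,x,y:cv2.resize(im[y:y+60,x:x+80],(400,300),interpolation=cv2.INTER_CUBIC)
cv2.imwrite("pics/m1.png",np.vstack([np.hstack([f(T,145,175),f(S,205,210)]),np.hstack([f(T,345,175),f(S,243,95)])]))
t=cam("top");s=cam("side")
for n,a,z in(("screw flange",(196,205),.085),("pin",(150,208),.096),("block",(388,205),.095),("tin",(295,101),.045)): print(n,onz(t,a,z).round(4))
for n,a,z in(("screw",(250,248),.085),("pin",(243,286),.096),("block",(283,116),.095)): print(n,onz(s,a,z).round(4))
# stand top corners
for p in((129,189),(217,185),(219,218),(132,229)): print(onz(t,p,.08).round(4))
E
```

```text
screw flange [0.5267 0.191  0.085 ]
pin [0.5175 0.2793 0.096 ]
block [ 0.5354 -0.1911  0.095 ]
tin [ 0.7633 -0.0079  0.045 ]
screw [0.5271 0.1924 0.085 ]
pin [0.5189 0.2819 0.096 ]
block [ 0.5358 -0.1893  0.095 ]
[0.5561 0.3285 0.08  ]
[0.5689 0.1511 0.08  ]
[0.5021 0.1445 0.08  ]
[0.4758 0.3173 0.08  ]
```

View pics/m1.png

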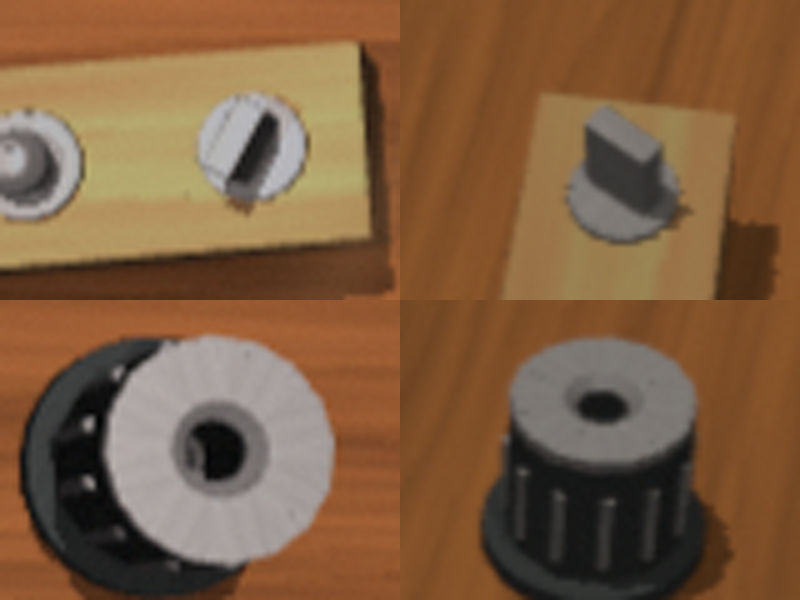

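The close crop confirms it: flat-headed screw with a round flange at top px (195.4,204.6), round-knobbed pin to its left, and the well mouth at (389,205). Both cameras agree within 3 mm. Next I work out the hover.

```bash
cat >> h.py <<'E'
def goto(p,ang,o=None):
    """tool-frame dp and yaw-turn(deg about tool y) options; ang=world angle (deg) of jaw axis (tool z)"""
    o=o or bot.observe(); Rt=R.from_quat(o["eef_rot"]).as_matrix()
    dp=Rt.T@(np.array(p)-o["position"]); a0=np.degrees(np.arctan2(Rt[1,2],Rt[0,2]))
    tilt=np.cross(Rt[:,1],[0,0,-1]); tl=np.degrees(Rt.T@tilt)
    # cw from above positive about tool y (down)
    d=(a0-ang)%180
    print("dp",dp.round(4),"jaw now",a0.round(2),"turn y",round(d,2),"or",round(d-180,2),"tilt fix(tool)",tl.round(2),"j",np.round(o["joint_positions"],2))
E
python3 - <<'E'
from h import *
t=cam("top")
a=onz(t,(145+270/5,175+115/5),.125);b=onz(t,(145+232/5,175+182/5),.125);d=b-a
print(d, np.degrees(np.arctan2(d[1],d[0])))
goto((.527,.191,.215),np.degrees(np.arctan2(d[1],d[0]))+90)
print(R.from_quat(bot.observe()["eef_rot"]).as_matrix().round(3))
E
```

```text
[-0.02584471  0.01323962  0.        ] 152.87504131703255
dp [-0.5605  0.0119 -0.5241] jaw now -70.02 turn y 47.11 or -132.89 tilt fix(tool) [ 0.07 -0.   -0.01] j [-1.37  0.34  1.52 -0.    1.28 -0.15]
[[-0.94  -0.     0.342]
 [-0.342  0.001 -0.94 ]
 [-0.    -1.    -0.001]]
```

Emit:
carry_out([
  {"dp": [-0.035,0.001,-0.033],"delta_rot": [0,-8,0]},
  {"dp": [-0.08,0.002,-0.075],"delta_rot": [0,-18,0]},
  {"dp": [-0.12,0.003,-0.112],"delta_rot": [0,-28,0]},
  {"dp": [-0.16,0.004,-0.15],"delta_rot": [0,-38,0]},
  {"dp": [-0.2,0.005,-0.187],"delta_rot": [0,-48,0]},
  {"dp": [-0.24,0.006,-0.224],"delta_rot": [0,-58,0]},
  {"dp": [-0.28,0.007,-0.262],"delta_rot": [0,-68,0]},
  {"dp": [-0.32,0.008,-0.3],"delta_rot": [0,-78,0]},
  {"dp": [-0.36,0.009,-0.337],"delta_rot": [0,-88,0]},
  {"dp": [-0.4,0.01,-0.374],"delta_rot": [0,-98,0]},
  {"dp": [-0.44,0.011,-0.412],"delta_rot": [0,-106,0]},
  {"dp": [-0.48,0.012,-0.449],"delta_rot": [0,-114,0]},
], grip=-0.1)

```text
t: 1.65
position: [0.4775, 0.0948, 0.2146]
eef_rot: [-0.651, 0.275, -0.275, 0.652]
ft_force: [1.8, -0.2, -0.1]
finger_gap: 0.0504
```

Run:
```python
from h import *
goto((.527,.191,.215),62.9)
```

```text
dp [-0.0343 -0.0003  0.1026] jaw now 44.27 turn y 161.37 or -18.63 tilt fix(tool) [-0.02  0.   -0.05] j [ 0.04  0.28  1.64  0.    1.21 -0.74]
```

Emit:
carry_out([
  {"dp": [-0.017,0,0.051],"delta_rot": [0,-9,0]},
  {"dp": [-0.034,0,0.103],"delta_rot": [0,-18.6,0]},
  {"dp": [-0.034,0,0.103],"delta_rot": [0,-18.6,0]},
  {"dp": [-0.034,0,0.103],"delta_rot": [0,-18.6,0]},
])

```text
t: 2.15
position: [0.527, 0.1908, 0.2141]
eef_rot: [0.687, -0.167, 0.165, -0.687]
ft_force: [0.5, -0.5, 1.1]
finger_gap: 0.0504
```

Run:
```python
from h import *
o=bot.observe();goto((.527,.191,.215),62.9,o)
print(o["ft_force"],o["ft_torque"],np.abs(o["qd"]).max())
im=bot.capture("wrist")[...,::-1].copy();np.save("w1.npy",im)
C=cam("wrist",o);print(proj(C,(.527,.191,.125)))
cv2.imwrite("pics/w1.png",im)
```

```text
dp [-0.0001 -0.0009  0.0002] jaw now 62.85 turn y 179.95 or -0.05 tilt fix(tool) [ 0.03  0.   -0.1 ] j [ 0.21  0.42  1.44  0.    1.28 -0.89]
[ 0.45761048 -0.50551652  1.10542085] [ 0.03713487 -0.1178337   0.0167332 ] 0.022294595720329023
[251.93963081 193.88349965]
```

View pics/w1.png

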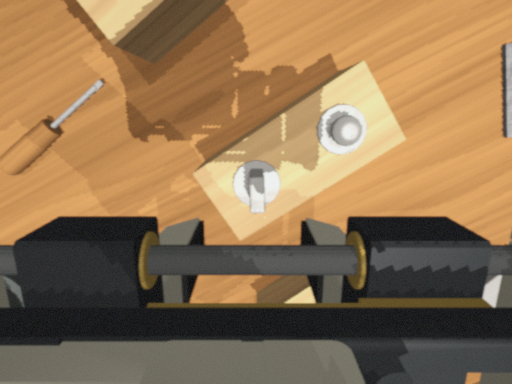

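The wrist view shows the flange centred at about (257,184) with the flat head running nearly straight down from it to (258,212), between the open fingers. The pin is at (345,130), well clear. I'll measure this more finely.

Run:
```python
from h import *
o=bot.observe();C=cam("wrist",o);im=np.load("w1.npy")
hsv=cv2.cvtColor(im,cv2.COLOR_BGR2HSV);c=im[150:225,225:290]
m=((hsv[...,1]<60)&(hsv[...,2]>60)).astype(np.uint8);m[:150]=0;m[222:]=0;m[:,:225]=0;m[:,290:]=0
cv2.imwrite("pics/w1c.png",np.hstack([cv2.resize(c,None,fx=6,fy=6,interpolation=cv2.INTER_NEAREST),cv2.resize(cv2.merge([m[150:225,225:290]*255]*3),None,fx=6,fy=6,interpolation=0)]))
cn=max(cv2.findContours(m,0,cv2.CHAIN_APPROX_NONE)[0],key=cv2.contourArea);print(cv2.boundingRect(cn))
cs=cn[cn[:,0,1]<195];e=cv2.fitEllipse(cs);print(e);
w=onz(C,e[0],.085);print(w,onz(C,(e[0][0]+e[1][0]/2,e[0][1]),.085)-w)
```

```text
(232, 160, 49, 53)
((256.2144470214844, 183.24234008789062), (45.386802673339844, 47.46949005126953), 89.89739227294922)
[0.52951525 0.19367821 0.085     ] [0.00954596 0.01855133 0.        ]
```

View pics/w1c.png

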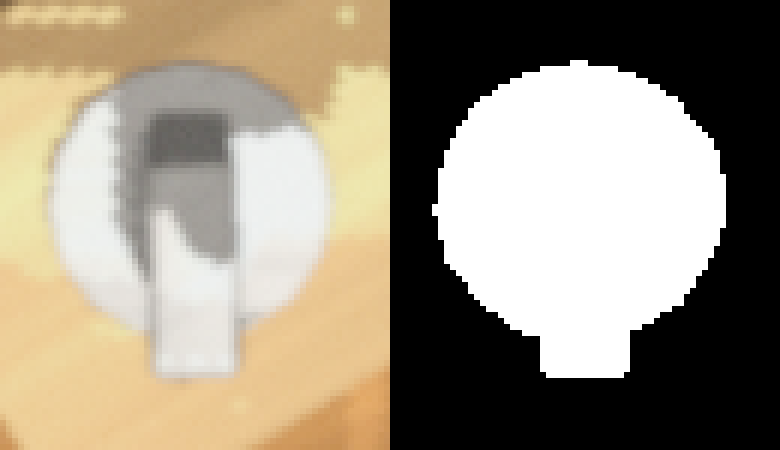

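Run:
```python
from h import *
o=bot.observe();C=cam("wrist",o)
P=[onz(C,p,.125) for p in((250.5,177.5),(263.2,177.5),(250.8,212.3),(264.5,212.3))]
c=np.mean(P,0);d=P[2]+P[3]-P[0]-P[1];print(c,np.linalg.norm(d)/2,np.linalg.norm(P[1]-P[0]));a=np.degrees(np.arctan2(d[1],d[0]));print(a)
goto((*((c+[.5285,.193,.125])/2)[:2],.092),a+90,o)
```

```text
[0.53004638 0.19378122 0.125     ] 0.02882202261929797 0.010007260347172288
-25.73094093983072
dp [0.0007 0.1225 0.0038] jaw now 62.8 turn y 178.53 or -1.47 tilt fix(tool) [ 0.01  0.   -0.07] j [ 0.21  0.42  1.44  0.    1.28 -0.89]
```

Emit:
carry_out([
  {"dp": [0.0007,0.03,0.0038],"delta_rot": [0,-1.5,0]},
  {"dp": [0.0007,0.065,0.0038],"delta_rot": [0,-1.5,0]},
  {"dp": [0.0007,0.095,0.0038],"delta_rot": [0,-1.5,0]},
  {"dp": [0.0007,0.115,0.0038],"delta_rot": [0,-1.5,0]},
  {"dp": [0.0007,0.122,0.0038],"delta_rot": [0,-1.5,0]},
  {"dp": [0.0007,0.122,0.0038],"delta_rot": [0,-1.5,0]},
])

```text
t: 2.95
position: [0.5293, 0.1927, 0.0928]
eef_rot: [-0.689, 0.158, -0.157, 0.689]
ft_force: [0.9, 0.1, 0.6]
finger_gap: 0.0506
```

Emit:
carry_out([
  {"dp": [0,0,0],"delta_rot": [0,0,0]},
  {"dp": [0,0,0],"delta_rot": [0,0,0]},
  {"dp": [0,0,0],"delta_rot": [0,0,0]},
  {"dp": [0,0,0],"delta_rot": [0,0,0]},
], grip=1)

```text
t: 3.45
position: [0.5293, 0.1928, 0.093]
eef_rot: [-0.689, 0.158, -0.157, 0.689]
ft_force: [-0.2, -0.1, -0.7]
finger_gap: 0.0152
```

Run:
```python
from h import *
o=bot.observe()
for k in("t","position","ft_force","ft_torque","finger_gap","qd"): print(k,np.round(o[k],4))
goto((.5293,.1934,.19),64.3,o)
```

```text
t 3.45
position [0.5293 0.1928 0.093 ]
ft_force [-0.2381 -0.0792 -0.6615]
ft_torque [ 0.0478 -0.1808  0.0375]
finger_gap 0.0152
qd [-0.0006  0.0028  0.0005 -0.001  -0.0006  0.0006]
dp [-0.0004 -0.097   0.0006] jaw now 64.23 turn y 179.93 or -0.07 tilt fix(tool) [ 0.   -0.   -0.06] j [ 0.21  0.55  1.59  0.    1.   -0.91]
```

Emit:
carry_out([
  {"dp": [0,0,0],"delta_rot": [0,0,0]},
  {"dp": [0,0,0],"delta_rot": [0,0,0]},
  {"dp": [0,0,0],"delta_rot": [0,0,0]},
])

```text
t: 3.82
position: [0.5294, 0.1929, 0.093]
eef_rot: [-0.689, 0.158, -0.157, 0.689]
ft_force: [0.2, 0.7, 0.2]
finger_gap: 0.0117
```

Run:
```python
from h import *
o=bot.observe()
for k in("t","position","ft_force","ft_torque","finger_gap"): print(k,np.round(o[k],4))
```

```text
t 3.825
position [0.5294 0.1929 0.093 ]
ft_force [0.1625 0.7156 0.1582]
ft_torque [ 0.2617 -0.2615  0.0404]
finger_gap 0.0117
```

Emit:
carry_out([
  {"dp": [0,-0.01,0],"delta_rot": [0,0,0]},
  {"dp": [0,-0.03,0],"delta_rot": [0,0,0]},
  {"dp": [0,-0.06,0],"delta_rot": [0,0,0]},
  {"dp": [0,-0.09,0],"delta_rot": [0,0,0]},
  {"dp": [0,-0.115,0],"delta_rot": [0,0,0]},
  {"dp": [0,-0.12,0],"delta_rot": [0,0,0]},
  {"dp": [0,-0.12,0],"delta_rot": [0,0,0]},
])

```text
t: 4.7
position: [0.5291, 0.1927, 0.2126]
eef_rot: [-0.689, 0.158, -0.157, 0.689]
ft_force: [-0.8, -0.8, -2.7]
finger_gap: 0.0118
```

Run:
```python
from h import *
o=bot.observe()
for k in("t","position","ft_force","ft_torque","finger_gap"): print(k,np.round(o[k],4))
goto((.5355,-.191,.213),64.3,o)
```

```text
t 4.7
position [0.5291 0.1927 0.2126]
ft_force [-0.797  -0.8222 -2.6862]
ft_torque [ 0.0197 -0.0999  0.0016]
finger_gap 0.0118
dp [ 0.1726 -0.0006 -0.3428] jaw now 64.22 turn y 179.92 or -0.08 tilt fix(tool) [ 0.01 -0.   -0.08] j [ 0.21  0.42  1.44  0.    1.28 -0.91]
```

Emit:
carry_out([
  {"dp": [0.015,0,-0.022],"delta_rot": [0,0,0]},
  {"dp": [0.04,0,-0.059],"delta_rot": [0,0,0]},
  {"dp": [0.07,0,-0.103],"delta_rot": [0,0,0]},
  {"dp": [0.1,0,-0.147],"delta_rot": [0,0,0]},
  {"dp": [0.13,0,-0.192],"delta_rot": [0,0,0]},
  {"dp": [0.16,0,-0.236],"delta_rot": [0,0,0]},
  {"dp": [0.19,0,-0.28],"delta_rot": [0,0,0]},
  {"dp": [0.215,0,-0.317],"delta_rot": [0,0,0]},
  {"dp": [0.228,0,-0.336],"delta_rot": [0,0,0]},
  {"dp": [0.233,0,-0.343],"delta_rot": [0,0,0]},
  {"dp": [0.233,0,-0.343],"delta_rot": [0,0,0]},
  {"dp": [0.233,0,-0.343],"delta_rot": [0,0,0]},
])

```text
t: 6.2
position: [0.5899, -0.2159, 0.2124]
eef_rot: [-0.689, 0.158, -0.156, 0.69]
ft_force: [-0.1, -0.5, -2.9]
finger_gap: 0.0121
```

Run:
```python
from h import *
o=bot.observe();C=cam("wrist",o)
im=bot.capture("wrist")[...,::-1].copy();np.save("w2.npy",im)
np.save("w2o.npy",o,allow_pickle=True)
p=proj(C,(.5355,-.191,.095));print(p,o["t"],o["position"],o["ft_force"],o["joint_positions"])
x,y=int(p[0]),int(p[1]);x0,y0=max(x-60,0),max(y-45,0)
c=cv2.resize(im[y0:y0+90,x0:x0+120],(480,360),interpolation=cv2.INTER_CUBIC)
print(x0,y0)
big=np.zeros((384,1000,3),np.uint8)
cv2.imwrite("pics/w2.png",cv2.resize(np.hstack([im[:360],c]),(800,290)) )
```

```text
[250.25867616 116.21856569] 6.2 [ 0.58986271 -0.21591876  0.21239081] [-0.13087297 -0.46190826 -2.94945253] [-4.72846263e-01  5.45657820e-01  1.23655408e+00  2.98595400e-05
  1.36134172e+00 -1.59545212e+00]
190 71
```

View pics/w2.png

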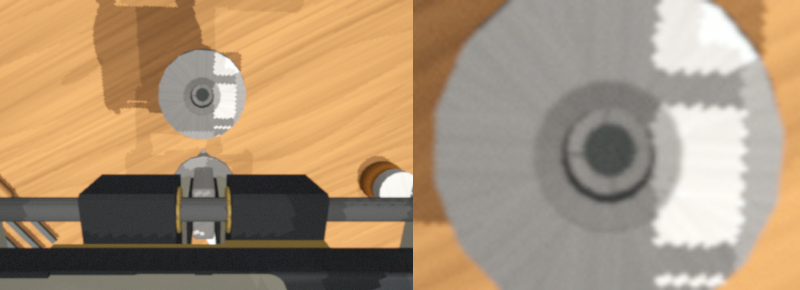

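The wrist view shows the block's top disc and well mouth at about (251,117). The held screw's flange shows below the gripper at about (252,205), with its head between the pads. I'll fit the disc now.

Run:
```python
from h import *
o=np.load("w2o.npy",allow_pickle=True).item();C=cam("wrist",o);im=np.load("w2.npy")
hsv=cv2.cvtColor(im,cv2.COLOR_BGR2HSV)
m=((hsv[...,1]<60)&(hsv[...,2]>90)).astype(np.uint8);m[185:]=0
m=cv2.morphologyEx(m,cv2.MORPH_OPEN,np.ones((5,5)))
cn=max(cv2.findContours(m,0,cv2.CHAIN_APPROX_NONE)[0],key=cv2.contourArea);h=cv2.convexHull(cn);e=cv2.fitEllipse(h)
print(cv2.boundingRect(cn),e);w=onz(C,e[0],.095)
# world-plane fit: hull to z=.095
P=np.array([onz(C,p,.095)[:2] for p in cn[:,0]],np.float32);Ph=cv2.convexHull(P)
(c,r)=cv2.minEnclosingCircle(P);print("centre",w,c,r)
# mouth: dark ring
g=cv2.cvtColor(im,cv2.COLOR_BGR2GRAY);
print(g[117,225:280].tolist());print(g[90:146,248].tolist())
# flange arc of held screw
goto((w[0],w[1],.212),64.3,o)
# cross-check with top and side images
for n,thr in(("top",(340,160,420,240)),("side",(255,98,310,160))):
    I=cv2.imread(f"pics/{n}0.png");H=cv2.cvtColor(I,cv2.COLOR_BGR2HSV);mm=((H[...,1]<50)&(H[...,2]>110)).astype(np.uint8)
    k=np.zeros_like(mm);x0,y0,x1,y1=thr;k[y0:y1,x0:x1]=1;mm=cv2.morphologyEx(mm*k,cv2.MORPH_OPEN,np.ones((5,5)))
    q=max(cv2.findContours(mm,0,cv2.CHAIN_APPROX_NONE)[0],key=cv2.contourArea);q=cv2.convexHull(q);E=cv2.fitEllipse(q);print(n,E,onz(cam(n),E[0],.095))
```

```text
(197, 61, 108, 111) ((250.1612091064453, 116.32125854492188), (107.96395111083984, 111.61290740966797), 3.317207098007202)
centre [ 0.53554012 -0.19110999  0.095     ] (0.5374253392219543, -0.19178175926208496) 0.045942697674036026
[151, 150, 141, 135, 131, 130, 129, 131, 130, 129, 118, 95, 98, 126, 140, 143, 138, 124, 96, 80, 77, 81, 78, 79, 75, 77, 81, 77, 71, 74, 75, 74, 79, 93, 111, 127, 130, 129, 116, 120, 153, 172, 178, 180, 178, 179, 180, 189, 211, 233, 243, 246, 246, 246, 246]
[157, 155, 154, 152, 154, 145, 135, 122, 119, 122, 118, 121, 117, 119, 123, 133, 138, 136, 133, 113, 90, 79, 78, 79, 78, 79, 75, 79, 77, 78, 79, 78, 78, 79, 87, 114, 133, 140, 139, 139, 129, 90, 65, 82, 127, 136, 139, 141, 141, 140, 140, 139, 137, 145, 149, 151]
dp [-0.0597  0.0005 -0.0012] jaw now 64.32 turn y 0.02 or -179.98 tilt fix(tool) [-0.    0.   -0.11] j [-0.47  0.55  1.24  0.    1.36 -1.6 ]
top ((388.2043762207031, 204.50767517089844), (43.72372817993164, 46.08673095703125), 137.2849578857422) [ 0.53640596 -0.19156843  0.095     ]
side ((283.34417724609375, 114.55569458007812), (24.001296997070312, 35.74834442138672), 93.51603698730469) [ 0.53601922 -0.19470023  0.095     ]
```

Run:
```python
from h import *
o=np.load("w2o.npy",allow_pickle=True).item();C=cam("wrist",o);im=np.load("w2.npy")
hsv=cv2.cvtColor(im,cv2.COLOR_BGR2HSV)
m=((hsv[...,1]<60)&(hsv[...,2]>90)).astype(np.uint8);m[185:]=0
m=cv2.morphologyEx(m,cv2.MORPH_OPEN,np.ones((5,5)))
def fit(C,q,z):
    P=np.array([onz(C,p,z)[:2]*1000 for p in q],np.float32);return np.round(cv2.fitEllipse(P)[0],1),np.round(cv2.fitEllipse(P)[1],1)
cn=max(cv2.findContours(m,0,cv2.CHAIN_APPROX_NONE)[0],key=cv2.contourArea)
print("wrist disc",fit(C,cv2.convexHull(cn)[:,0],.095))
for n,thr in(("top",(340,160,420,240)),("side",(255,98,310,160))):
    I=cv2.imread(f"pics/{n}0.png");H=cv2.cvtColor(I,cv2.COLOR_BGR2HSV);mm=((H[...,1]<50)&(H[...,2]>110)).astype(np.uint8)
    k=np.zeros_like(mm);x0,y0,x1,y1=thr;k[y0:y1,x0:x1]=1;mm=cv2.morphologyEx(mm*k,cv2.MORPH_OPEN,np.ones((5,5)))
    q=max(cv2.findContours(mm,0,cv2.CHAIN_APPROX_NONE)[0],key=cv2.contourArea);print(n,fit(cam(n),cv2.convexHull(q)[:,0],.095))
# mouth outer edge by hand-read pixels in wrist image
print("mouth px", onz(C,(250.3,119.2),.095), "px(250.5,118)",onz(C,(250.5,118),.095))
```

```text
wrist disc (array([ 537.2, -191.9]), array([90.4, 91.3]))
top (array([ 536.7, -191.6]), array([88.8, 90.1]))
side (array([ 536.3, -195.7]), array([87.2, 87.6]))
mouth px [ 0.53771047 -0.1920296   0.095     ] px(250.5,118) [ 0.53689836 -0.19145113  0.095     ]
```

Run:
```python
from h import *
goto((.5370,-.1923,.18),64.3)
```

```text
dp [-0.0579  0.0326 -0.0016] jaw now 64.32 turn y 0.02 or -179.98 tilt fix(tool) [ 0.  -0.  -0.1] j [-0.47  0.55  1.24 -0.    1.36 -1.6 ]
```

Emit:
carry_out([
  {"dp": [-0.02,0,-0.0006],"delta_rot": [0,0,0]},
  {"dp": [-0.045,0,-0.0012],"delta_rot": [0,0,-0.1]},
  {"dp": [-0.058,0,-0.0016],"delta_rot": [0,0,-0.1]},
  {"dp": [-0.058,0.015,-0.0016],"delta_rot": [0,0,-0.1]},
  {"dp": [-0.058,0.027,-0.0016],"delta_rot": [0,0,-0.1]},
  {"dp": [-0.058,0.027,-0.0016],"delta_rot": [0,0,-0.1]},
])

```text
t: 7.0
position: [0.5365, -0.1919, 0.1837]
eef_rot: [-0.689, 0.158, -0.156, 0.69]
ft_force: [0.8, 0.1, -2.3]
finger_gap: 0.012
```

Run:
```python
from h import *
o=bot.observe();goto((.5370,-.1923,.18),64.3,o);print(o["position"],o["ft_force"],o["ft_torque"])
s=bot.capture("side")[...,::-1];C=cam("side");p=np.array(o["position"])
x0,y0=225,45
c=cv2.resize(s[y0:y0+110,x0:x0+120],None,fx=5,fy=5,interpolation=cv2.INTER_CUBIC).copy()
def mark(X,col): q=((proj(C,X)-[x0,y0]+.5)*5).astype(int);cv2.circle(c,tuple(int(v) for v in q),3,col,-1);print(q)
mark(p-[0,0,.081],(0,0,255));mark(p-[0,0,.013],(0,255,0));mark((.537,-.1923,.095),(255,0,0))
cv2.imwrite("pics/s2.png",c)
```

```text
dp [ 0.0006  0.0037 -0.0001] jaw now 64.34 turn y 0.04 or -179.96 tilt fix(tool) [-0.    0.   -0.19] j [-0.48  0.46  1.46 -0.    1.22 -1.6 ]
[ 0.5364897  -0.1918948   0.18369008] [ 0.83705634  0.13337329 -2.2943974 ] [ 0.00889242 -0.16537614  0.01492643]
[293 341]
[301 230]
[291 353]
```

View pics/s2.png

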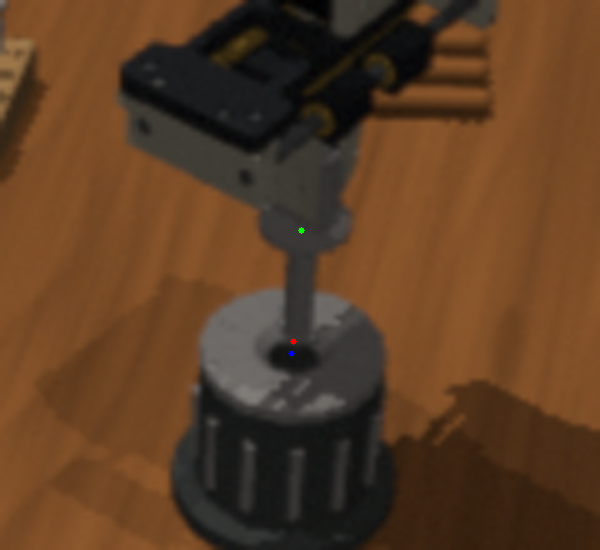

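The side crop shows the screw upright. Its foot is at about (299,343), roughly 6 zoomed px (2–3 mm) right of the well centre at (292,353). I'll compare screw and block within each single camera.

Run:
```python
from h import *
def fit(C,q,z):
    P=np.array([onz(C,p,z)[:2]*1000 for p in q],np.float32);return [np.round(v,1) for v in cv2.fitEllipse(P)[:2]]
def cnt(I,b,v,s=60,k=1):
    H=cv2.cvtColor(I,cv2.COLOR_BGR2HSV);m=((H[...,1]<s)&(H[...,2]>v)).astype(np.uint8);M=np.zeros_like(m);x0,y0,x1,y1=b;M[y0:y1,x0:x1]=1
    m=cv2.morphologyEx(m*M,cv2.MORPH_OPEN,np.ones((k,k)));return max(cv2.findContours(m,0,cv2.CHAIN_APPROX_NONE)[0],key=cv2.contourArea)[:,0]
T=cv2.imread("pics/top0.png");S=cv2.imread("pics/side0.png");W=np.load("w1.npy")
q=cnt(T,(180,190,212,220),60);print(cv2.boundingRect(q));print("top",fit(cam("top"),cv2.convexHull(q)[:,0],.085))
q=cnt(S,(234,225,265,262),60);print(cv2.boundingRect(q));q2=q[(q[:,1]>246)];print("side",fit(cam("side"),q2,.085))
o=np.load("w2o.npy",allow_pickle=True).item()
o["position"]=np.array([.527,.1908,.2141]);o["eef_rot"]=R.from_quat([.687,-.167,.165,-.687]).as_quat()
q=cnt(W,(225,150,290,222),60);print("wrist",fit(cam("wrist",o),q[q[:,1]<195],.085))
# live side image: shank centre just above foot, columns
s=bot.capture("side")[...,::-1];g=cv2.cvtColor(s,cv2.COLOR_BGR2GRAY)
for r in(100,104,108): print(r,g[r,276:294].tolist())
C=cam("side");o=bot.observe();p=np.array(o["position"])
for r,dz in((100,.04),(104,.05),(108,.06)): print(proj(C,p-[0,0,dz]))
for dx in((.002,0,0),(0,.002,0)): print(proj(C,p+np.array(dx))-proj(C,p))
```

```text
(184, 194, 22, 21)
top [array([528.9, 193.4]), array([42.2, 43.2])]
(239, 231, 22, 27)
side [array([527.3, 200.8]), array([25.6, 41. ])]
wrist [array([529.6, 194.1]), array([42.8, 43.6])]
100 [87, 88, 90, 91, 91, 81, 52, 48, 51, 53, 52, 59, 74, 83, 83, 83, 84, 87]
104 [106, 106, 107, 105, 102, 83, 52, 50, 52, 53, 52, 70, 103, 105, 105, 105, 100, 94]
108 [108, 108, 108, 104, 93, 79, 52, 52, 52, 52, 58, 80, 104, 107, 107, 101, 78, 68]
[283.92525187  99.01652028]
[283.67494124 102.31223814]
[283.42797225 105.56395835]
[-0.85627565 -0.13189233]
[-0.16374508  0.53570035]
```

Top and wrist both put the target TCP at about (.5371,-.1925), and the side view agrees once its own bias is removed. Lowering in stages.

Emit:
carry_out([
  {"dp": [0.0007,0.003,0],"delta_rot": [0,0,-0.2]},
  {"dp": [0.0009,0.007,-0.0001],"delta_rot": [0,0,-0.2]},
  {"dp": [0.0009,0.011,-0.0001],"delta_rot": [0,0,-0.2]},
  {"dp": [0.0009,0.015,-0.0001],"delta_rot": [0,0,-0.2]},
  {"dp": [0.0009,0.019,-0.0001],"delta_rot": [0,0,-0.2]},
  {"dp": [0.0009,0.019,-0.0001],"delta_rot": [0,0,-0.2]},
])

```text
t: 7.85
position: [0.5377, -0.1927, 0.1657]
eef_rot: [0.69, -0.156, 0.158, -0.689]
ft_force: [0.3, -0.1, -2.8]
finger_gap: 0.0118
```

```bash
cat > st.py <<'E'
from h import *
o=bot.observe();f=np.array(o["ft_force"]);m=np.array(o["ft_torque"])
print("t",round(o["t"],2),"p",np.round(np.array(o["position"])*1000,2),"F",f.round(2),"M",m.round(3),"gap",round(o["finger_gap"],4),"j6",round(o["joint_positions"][5],3))
goto((.5371,-.1925,.13),64.3,o)
E
python3 st.py
```

```text
t 7.85 p [ 537.73 -192.73  165.71] F [ 0.31 -0.11 -2.82] M [ 0.059 -0.115 -0.006] gap 0.0118 j6 -1.601
dp [-0.0007  0.0357 -0.0001] jaw now 64.32 turn y 0.02 or -179.98 tilt fix(tool) [-0.   -0.    0.12] j [-0.48  0.48  1.49  0.    1.17 -1.6 ]
```

Emit:
carry_out([
  {"dp": [-0.0004,0.004,0],"delta_rot": [0,0,0.1]},
  {"dp": [-0.0006,0.009,0],"delta_rot": [0,0,0.1]},
  {"dp": [-0.0006,0.014,0],"delta_rot": [0,0,0.1]},
  {"dp": [-0.0006,0.019,0],"delta_rot": [0,0,0.1]},
  {"dp": [-0.0006,0.024,0],"delta_rot": [0,0,0.1]},
  {"dp": [-0.0006,0.029,0],"delta_rot": [0,0,0.1]},
  {"dp": [-0.0006,0.034,0],"delta_rot": [0,0,0.1]},
  {"dp": [-0.0006,0.034,0],"delta_rot": [0,0,0.1]},
])

```text
t: 8.85
position: [0.537, -0.1924, 0.1312]
eef_rot: [-0.689, 0.157, -0.157, 0.69]
ft_force: [1.3, 0.5, -2.9]
finger_gap: 0.0119
```

```bash
python3 st.py
```

```text
t 8.85 p [ 537.01 -192.38  131.22] F [ 1.27  0.5  -2.86] M [ 0.023 -0.114 -0.006] gap 0.0119 j6 -1.601
dp [ 0.0001  0.0012 -0.0001] jaw now 64.33 turn y 0.03 or -179.97 tilt fix(tool) [-0.   -0.   -0.03] j [-0.48  0.51  1.53  0.    1.1  -1.6 ]
```

Emit:
carry_out([
  {"dp": [0,0.003,0],"delta_rot": [0,0,0]},
  {"dp": [0,0.006,0],"delta_rot": [0,0,0]},
  {"dp": [0,0.008,0],"delta_rot": [0,0,0]},
  {"dp": [0,0.0095,0],"delta_rot": [0,0,0]},
  {"dp": [0,0.0095,0],"delta_rot": [0,0,0]},
])

```text
t: 9.48
position: [0.537, -0.1924, 0.1216]
eef_rot: [-0.689, 0.157, -0.157, 0.69]
ft_force: [-0.4, -0.3, -2.7]
finger_gap: 0.0116
```

Emit:
carry_out([
  {"dp": [0,0.0007,0],"delta_rot": [0,0,0]},
  {"dp": [0,0.0015,0],"delta_rot": [0,0,0]},
  {"dp": [0,0.0015,0],"delta_rot": [0,0,0]},
])

```text
t: 9.85
position: [0.5371, -0.1924, 0.1203]
eef_rot: [-0.689, 0.157, -0.157, 0.689]
ft_force: [-0.5, -0.6, -1.8]
finger_gap: 0.0118
```

```bash
python3 st.py
```

```text
t 9.85 p [ 537.07 -192.41  120.31] F [-0.53 -0.63 -1.78] M [ 0.061 -0.15  -0.   ] gap 0.0118 j6 -1.601
dp [ 0.0001 -0.0097 -0.0001] jaw now 64.32 turn y 0.02 or -179.98 tilt fix(tool) [-0.   -0.   -0.02] j [-0.48  0.53  1.54  0.    1.07 -1.6 ]
```

Emit:
carry_out([
  {"dp": [0,0.0006,0],"delta_rot": [0,0,0]},
  {"dp": [0,0.0012,0],"delta_rot": [0,0,0]},
  {"dp": [0,0.0012,0],"delta_rot": [0,0,0]},
])

```text
t: 10.22
position: [0.5372, -0.1925, 0.1199]
eef_rot: [0.689, -0.157, 0.157, -0.689]
ft_force: [-1.3, 0.5, 4.3]
finger_gap: 0.0115
```

Emit:
carry_out([
  {"dp": [0,0.0006,0],"delta_rot": [0,0,0]},
  {"dp": [0,0.0012,0],"delta_rot": [0,0,0]},
  {"dp": [0,0.0012,0],"delta_rot": [0,0,0]},
])

```text
t: 10.6
position: [0.5374, -0.1925, 0.1197]
eef_rot: [0.69, -0.157, 0.158, -0.689]
ft_force: [-2.3, 1.1, 8.9]
finger_gap: 0.0118
```

```bash
python3 st.py
```

```text
t 10.6 p [ 537.36 -192.54  119.7 ] F [-2.27  1.12  8.93] M [0.403 0.528 0.026] gap 0.0118 j6 -1.601
dp [-0.0002 -0.0103 -0.0001] jaw now 64.34 turn y 0.04 or -179.96 tilt fix(tool) [0.01 0.   0.08] j [-0.48  0.53  1.54 -0.    1.07 -1.6 ]
```

Contact came at TCP z≈120 mm, i.e. 12 mm above home, inside the stated 5–13 mm. Turning clockwise (+y) with a light lead downwards.

Emit:
carry_out([
  {"dp": [-0.0002,0.0003,-0.0001],"delta_rot": [0,0,0.1]},
  {"dp": [-0.0002,0.0006,-0.0001],"delta_rot": [0,3,0.1]},
  {"dp": [-0.0002,0.0009,-0.0001],"delta_rot": [0,6,0.1]},
  {"dp": [-0.0002,0.0012,-0.0001],"delta_rot": [0,9,0.1]},
  {"dp": [-0.0002,0.0015,-0.0001],"delta_rot": [0,12,0.1]},
])

```text
t: 11.22
position: [0.5383, -0.193, 0.1193]
eef_rot: [0.669, -0.228, 0.23, -0.669]
ft_force: [-0.6, 0.4, 7.6]
finger_gap: 0.0118
```

```bash
python3 st.py
```

```text
t 11.22 p [ 538.28 -193.03  119.35] F [-0.63  0.36  7.57] M [ 0.157 -0.141  0.005] gap 0.0118 j6 -1.39
dp [-0.0012 -0.0107 -0.0003] jaw now 52.24 turn y 167.94 or -12.06 tilt fix(tool) [-0.05 -0.    0.17] j [-0.48  0.53  1.54  0.    1.07 -1.39]
```

Emit:
carry_out([
  {"dp": [-0.0009,0.0003,-0.0002],"delta_rot": [0,3,0.15]},
  {"dp": [-0.0009,0.0006,-0.0002],"delta_rot": [0,6,0.15]},
  {"dp": [-0.0009,0.0009,-0.0001],"delta_rot": [0,9,0.15]},
  {"dp": [-0.0009,0.0012,-0.0001],"delta_rot": [0,12,0.15]},
  {"dp": [-0.0009,0.0015,0],"delta_rot": [0,15,0.15]},
])

```text
t: 11.85
position: [0.5383, -0.1929, 0.1183]
eef_rot: [-0.633, 0.314, -0.316, 0.634]
ft_force: [0.5, -0.3, 3.2]
finger_gap: 0.012
```

```bash
python3 st.py
```

```text
t 11.85 p [ 538.26 -192.9   118.31] F [ 0.51 -0.26  3.24] M [-0.024 -0.122 -0.049] gap 0.012 j6 -1.127
dp [-0.001  -0.0117 -0.0007] jaw now 37.14 turn y 152.84 or -27.16 tilt fix(tool) [-0.12 -0.    0.12] j [-0.48  0.53  1.54  0.    1.07 -1.13]
```

Emit:
carry_out([
  {"dp": [0,0.0005,0],"delta_rot": [0,3,0]},
  {"dp": [0,0.0008,0],"delta_rot": [0,6,0]},
  {"dp": [0,0.0011,0],"delta_rot": [0,9,0]},
  {"dp": [0,0.0014,0],"delta_rot": [0,12,0]},
  {"dp": [0,0.0016,0],"delta_rot": [0,15,0]},
  {"dp": [0,0.0019,0],"delta_rot": [0,18,0]},
])

```text
t: 12.6
position: [0.5386, -0.1928, 0.1167]
eef_rot: [-0.575, 0.409, -0.412, 0.576]
ft_force: [-0.6, 1.3, 3.3]
finger_gap: 0.0119
```

```bash
python3 st.py
```

```text
t 12.6 p [ 538.63 -192.78  116.71] F [-0.58  1.29  3.29] M [0.348 0.079 0.013] gap 0.0119 j6 -0.812
dp [-0.0007 -0.0133 -0.0013] jaw now 19.04 turn y 134.74 or -45.26 tilt fix(tool) [-0.2  -0.    0.09] j [-0.48  0.53  1.55  0.    1.06 -0.81]
```

Emit:
carry_out([
  {"dp": [-0.0003,0.0005,-0.0006],"delta_rot": [-0.2,3,0.1]},
  {"dp": [-0.0003,0.0008,-0.0006],"delta_rot": [-0.2,6,0.1]},
  {"dp": [-0.0003,0.001,-0.0006],"delta_rot": [-0.2,9,0.1]},
  {"dp": [-0.0003,0.0013,-0.0006],"delta_rot": [-0.2,12,0.1]},
  {"dp": [-0.0003,0.0016,-0.0006],"delta_rot": [-0.2,15,0.1]},
  {"dp": [-0.0003,0.0019,-0.0006],"delta_rot": [-0.2,18,0.1]},
  {"dp": [-0.0003,0.0021,-0.0006],"delta_rot": [-0.2,21,0.1]},
])

```text
t: 13.48
position: [0.5386, -0.193, 0.1149]
eef_rot: [0.49, -0.508, 0.509, -0.491]
ft_force: [0.2, -0.2, 2.5]
finger_gap: 0.0119
```

```bash
python3 st.py
```

```text
t 13.47 p [ 538.63 -193.    114.93] F [ 0.17 -0.22  2.49] M [-0.034 -0.207  0.036] gap 0.0119 j6 -0.443
dp [-0.0004 -0.0151 -0.0015] jaw now -2.06 turn y 113.64 or -66.36 tilt fix(tool) [-0.11 -0.   -0.  ] j [-0.48  0.53  1.55  0.    1.06 -0.44]
```

Emit:
carry_out([
  {"dp": [0,0.0005,0],"delta_rot": [0,3,0]},
  {"dp": [0,0.0008,0],"delta_rot": [0,6,0]},
  {"dp": [0,0.001,0],"delta_rot": [0,9,0]},
  {"dp": [0,0.0013,0],"delta_rot": [0,12,0]},
  {"dp": [0,0.0016,0],"delta_rot": [0,15,0]},
  {"dp": [0,0.0019,0],"delta_rot": [0,18,0]},
  {"dp": [0,0.0021,0],"delta_rot": [0,21,0]},
  {"dp": [0,0.0024,0],"delta_rot": [0,24,0]},
])

```text
t: 14.48
position: [0.539, -0.1929, 0.1127]
eef_rot: [0.373, -0.6, 0.601, -0.375]
ft_force: [-0.5, 1.3, 3.1]
finger_gap: 0.0123
```

```bash
python3 st.py
```

```text
t 14.47 p [ 538.98 -192.9   112.71] F [-0.48  1.31  3.12] M [ 0.232  0.017 -0.034] gap 0.0123 j6 -0.022
dp [ 0.0004 -0.0173 -0.0018] jaw now -26.17 turn y 89.53 or -90.47 tilt fix(tool) [-0.14  0.   -0.07] j [-0.48  0.54  1.55  0.    1.05 -0.02]
```

Emit:
carry_out([
  {"dp": [0,0.0005,0],"delta_rot": [0,3,0]},
  {"dp": [0,0.0008,0],"delta_rot": [0,6,0]},
  {"dp": [0,0.001,0],"delta_rot": [0,9,0]},
  {"dp": [0,0.0013,0],"delta_rot": [0,12,0]},
  {"dp": [0,0.0016,-0.0002],"delta_rot": [0,15,0]},
  {"dp": [0,0.0018,-0.0003],"delta_rot": [0,18,0]},
  {"dp": [0,0.0021,-0.0003],"delta_rot": [0,21,0]},
  {"dp": [0,0.0024,-0.0003],"delta_rot": [0,24,0]},
])

```text
t: 15.48
position: [0.5392, -0.1929, 0.1106]
eef_rot: [0.239, -0.664, 0.666, -0.242]
ft_force: [-0.1, 0.3, 2.7]
finger_gap: 0.0118
```

```bash
python3 st.py
```

```text
t 15.47 p [ 539.18 -192.86  110.62] F [-0.1   0.27  2.67] M [0.181 0.093 0.051] gap 0.0118 j6 0.398
dp [ 0.0013 -0.0194 -0.0016] jaw now -50.26 turn y 65.44 or -114.56 tilt fix(tool) [-0.16  0.   -0.16] j [-0.48  0.54  1.55  0.    1.05  0.4 ]
```

Emit:
carry_out([
  {"dp": [0,0.0005,0],"delta_rot": [0,3,0]},
  {"dp": [0,0.0008,0],"delta_rot": [0,6,0]},
  {"dp": [0,0.001,0],"delta_rot": [0,9,0]},
  {"dp": [0,0.0013,0],"delta_rot": [0,12,0]},
  {"dp": [0,0.0016,0],"delta_rot": [0,15,0]},
])

```text
t: 16.1
position: [0.5393, -0.1928, 0.1093]
eef_rot: [0.149, -0.69, 0.691, -0.152]
ft_force: [-1.5, 1.5, 4.7]
finger_gap: 0.0117
```

```bash
python3 st.py
```

```text
t 16.1 p [ 539.34 -192.75  109.27] F [-1.48  1.51  4.71] M [0.285 0.325 0.032] gap 0.0117 j6 0.662
dp [ 0.0019 -0.0207 -0.0011] jaw now -65.36 turn y 50.34 or -129.66 tilt fix(tool) [-0.12  0.   -0.22] j [-0.48  0.54  1.55  0.    1.04  0.66]
```

Emit:
carry_out([
  {"dp": [0.0005,0.0005,-0.0003],"delta_rot": [-0.1,2,-0.2]},
  {"dp": [0.0005,0.0007,-0.0003],"delta_rot": [-0.1,4,-0.2]},
  {"dp": [0.0005,0.0009,-0.0003],"delta_rot": [-0.1,6,-0.2]},
  {"dp": [0.0005,0.0011,-0.0003],"delta_rot": [-0.1,8,-0.2]},
])

```text
t: 16.6
position: [0.5391, -0.1929, 0.1085]
eef_rot: [0.101, -0.7, 0.7, -0.102]
ft_force: [0.3, -0.5, 6.0]
finger_gap: 0.0115
```

```bash
python3 st.py
```

```text
t 16.6 p [ 539.12 -192.93  108.53] F [ 0.34 -0.46  6.  ] M [-0.009 -0.071  0.097] gap 0.0115 j6 0.805
dp [ 0.0018 -0.0215 -0.001 ] jaw now -73.48 turn y 42.22 or -137.78 tilt fix(tool) [-0.05  0.   -0.07] j [-0.48  0.54  1.55  0.    1.05  0.8 ]
```

Emit:
carry_out([
  {"dp": [0,0.0003,0],"delta_rot": [0,1.5,0]},
  {"dp": [0,0.0004,0],"delta_rot": [0,3,0]},
  {"dp": [0,0.0005,0],"delta_rot": [0,4,0]},
])

```text
t: 16.98
position: [0.5392, -0.1931, 0.1085]
eef_rot: [0.076, -0.703, 0.703, -0.077]
ft_force: [-0.5, 0.6, 5.7]
finger_gap: 0.0119
```

```bash
python3 st.py
```

```text
t 16.98 p [ 539.22 -193.13  108.46] F [-0.48  0.63  5.74] M [0.053 0.224 0.078] gap 0.0119 j6 0.876
dp [ 0.0019 -0.0215 -0.001 ] jaw now -77.56 turn y 38.14 or -141.86 tilt fix(tool) [-0.08 -0.   -0.1 ] j [-0.48  0.54  1.55  0.    1.05  0.88]
```

The descent has stopped at 108.5 mm, so the flange is down. What remains is taking up the axial play with no push, in small turns.

Emit:
carry_out([
  {"dp": [0,0.0001,0],"delta_rot": [0,1.5,0]},
  {"dp": [0,0.0001,0],"delta_rot": [0,3,0]},
  {"dp": [0,0.0001,0],"delta_rot": [0,4,0]},
])

```text
t: 17.35
position: [0.5391, -0.1931, 0.1085]
eef_rot: [0.051, -0.705, 0.706, -0.052]
ft_force: [-0.6, 1.3, 5.3]
finger_gap: 0.012
```

```bash
python3 st.py
```

```text
t 17.35 p [ 539.09 -193.08  108.46] F [-0.59  1.26  5.31] M [0.202 0.293 0.175] gap 0.012 j6 0.947
dp [ 0.0018 -0.0215 -0.0008] jaw now -81.65 turn y 34.05 or -145.95 tilt fix(tool) [-0.07  0.   -0.09] j [-0.48  0.54  1.55 -0.    1.05  0.95]
```

Emit:
carry_out([
  {"dp": [0,-0.0002,0],"delta_rot": [0,0,0]},
  {"dp": [0,-0.0003,0],"delta_rot": [0,0,0]},
])

```text
t: 17.6
position: [0.539, -0.193, 0.1085]
eef_rot: [0.051, -0.705, 0.706, -0.052]
ft_force: [0.1, 0.5, 1.5]
finger_gap: 0.0119
```

```bash
python3 st.py; python3 -c "
from h import *
for i in range(4):
    bot.capture('wrist');o=bot.observe();print(np.round(o['ft_torque'],3),np.round(o['ft_force'],2),np.round(o['joint_positions'][5],4))"
```

```text
t 17.6 p [ 539.03 -193.05  108.52] F [0.12 0.46 1.49] M [-0.021 -0.001  0.014] gap 0.0119 j6 0.947
dp [ 0.0018 -0.0215 -0.0008] jaw now -81.66 turn y 34.04 or -145.96 tilt fix(tool) [-0.05 -0.   -0.07] j [-0.48  0.54  1.55 -0.    1.05  0.95]
[0.007 0.049 0.046] [ 1.11 -0.12  0.98] 0.9474
[0.055 0.04  0.057] [ 0.62 -0.03  1.12] 0.9474
[ 0.061 -0.011  0.03 ] [ 0.5  -0.45  0.94] 0.9474
[ 0.081 -0.031  0.028] [-0.06 -0.89  0.17] 0.9474
```

Emit:
carry_out([
  {"dp": [0,0,0],"delta_rot": [0,1.5,0]},
  {"dp": [0,0,0],"delta_rot": [0,3,0]},
  {"dp": [0,0,0],"delta_rot": [0,3,0]},
])

```text
t: 18.18
position: [0.5388, -0.1929, 0.1085]
eef_rot: [0.033, -0.706, 0.707, -0.033]
ft_force: [-0.8, 0.3, 2.5]
finger_gap: 0.0117
```

```bash
cat > rd.py <<'E'
from h import *
L=[]
for i in range(5):
    o=bot.observe();L.append(np.r_[o['ft_force'],o['ft_torque'],o['joint_positions'][5],o['position']]);bot.capture('wrist')
L=np.array(L);print("Mz",L[:,5].round(3));print("mean",L.mean(0).round(4),"t",round(o["t"],2),"gap",o["finger_gap"])
a=R.from_quat(o["eef_rot"]).as_matrix()[:,2];print("jaw",np.degrees(np.arctan2(a[1],a[0])).round(2))
E
python3 rd.py
```

```text
Mz [0.039 0.089 0.059 0.022 0.041]
mean [-1.0347  0.8411  2.9277  0.2491  0.2907  0.0498  0.9998  0.5388 -0.1929
  0.1085] t 18.38 gap 0.01205030387081915
jaw -84.65
```

Emit:
carry_out([
  {"dp": [0,0,0],"delta_rot": [0,1.5,0]},
  {"dp": [0,0,0],"delta_rot": [0,3,0]},
  {"dp": [0,0,0],"delta_rot": [0,3,0]},
])

```text
t: 18.8
position: [0.5388, -0.1928, 0.1084]
eef_rot: [0.014, -0.707, 0.707, -0.015]
ft_force: [-1.2, 0.9, 3.6]
finger_gap: 0.0121
```

```bash
python3 rd.py
```

```text
Mz [0.162 0.13  0.086 0.195 0.179]
mean [-1.4292  1.0406  3.056   0.3003  0.3575  0.1503  1.0521  0.5388 -0.1928
  0.1084] t 19.0 gap 0.011807749021634336
jaw -87.64
```

Emit:
carry_out([
  {"dp": [0,0,0],"delta_rot": [0,0.7,0]},
  {"dp": [0,0,0],"delta_rot": [0,0.7,0]},
])

```text
t: 19.3
position: [0.5387, -0.1928, 0.1084]
eef_rot: [0.01, -0.707, 0.707, -0.01]
ft_force: [-0.8, 1.4, 2.3]
finger_gap: 0.0118
```

```bash
python3 rd.py; python3 -c "
from h import *
s=bot.capture('side')[...,::-1];cv2.imwrite('pics/s3.png',cv2.resize(s[55:165,230:350],None,fx=5,fy=5,interpolation=cv2.INTER_CUBIC))"
```

```text
Mz [0.21  0.18  0.249 0.26  0.267]
mean [-1.3406  1.4437  3.1018  0.3123  0.3502  0.2335  1.0642  0.5387 -0.1928
  0.1084] t 19.5 gap 0.012096288987278606
jaw -88.34
```

View pics/s3.png

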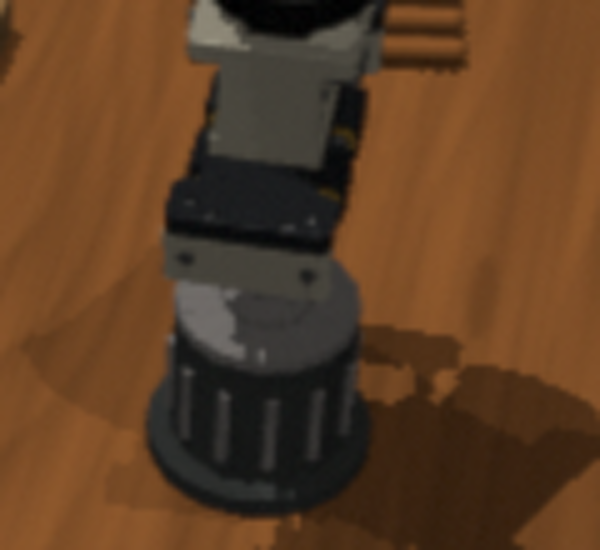

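The flange lies on the block's top at about (268,300) with no gap visible. Moment is about 0.23 Nm and built up only over the last 4°, so it is finger-tight. Releasing and backing off.

Emit:
carry_out([
  {"dp": [0,0,0],"delta_rot": [0,0,0]},
  {"dp": [0,0,0],"delta_rot": [0,0,0]},
  {"dp": [0,0,0],"delta_rot": [0,0,0]},
  {"dp": [0,0,0],"delta_rot": [0,0,0]},
  {"dp": [0,0,0],"delta_rot": [0,0,0]},
  {"dp": [0,0,0],"delta_rot": [0,0,0]},
], grip=-0.2)

```text
t: 20.35
position: [0.5387, -0.1928, 0.1084]
eef_rot: [0.01, -0.707, 0.707, -0.01]
ft_force: [0.6, 0.1, -0.5]
finger_gap: 0.055
```

```bash
python3 rd.py
```

```text
Mz [ 0.034 -0.026 -0.036  0.017 -0.028]
mean [ 0.3139 -0.1178 -0.1298  0.0151  0.0033 -0.0078  1.0641  0.5388 -0.1928
  0.1084] t 20.55 gap 0.05506396097039895
jaw -88.34
```

Emit:
carry_out([
  {"dp": [0,-0.01,0],"delta_rot": [0,0,0]},
  {"dp": [0,-0.03,0],"delta_rot": [0,0,0]},
  {"dp": [0,-0.06,0],"delta_rot": [0,0,0]},
  {"dp": [0,-0.09,0],"delta_rot": [0,0,0]},
  {"dp": [0,-0.11,0],"delta_rot": [0,0,0]},
  {"dp": [0.03,-0.11,0],"delta_rot": [0,0,0]},
  {"dp": [0.06,-0.11,0],"delta_rot": [0,0,0]},
  {"dp": [0.06,-0.11,0],"delta_rot": [0,0,0]},
  {"dp": [0.06,-0.11,0],"delta_rot": [0,0,0]},
])

```text
t: 21.72
position: [0.4794, -0.1948, 0.2191]
eef_rot: [0.009, -0.707, 0.707, -0.011]
ft_force: [1.1, 0.3, -0.3]
finger_gap: 0.0553
```

Run:
```python
from h import *
o=bot.observe();C=cam("wrist",o);w=bot.capture("wrist")[...,::-1];s=bot.capture("side")[...,::-1]
print(o["position"],o["qd"].round(3) if hasattr(o["qd"],"round") else "",proj(C,(.538,-.1925,.1)))
f=lambda im,x,y:cv2.resize(im[y:y+120,x:x+120],(400,400),interpolation=cv2.INTER_CUBIC)
p=proj(C,(.538,-.1925,.1)).astype(int)
cv2.imwrite("pics/end.png",np.hstack([f(w,max(p[0]-60,0),max(p[1]-60,0)),f(s,223,60)]))
print(max(p[0]-60,0),max(p[1]-60,0))
```

```text
[ 0.47942603 -0.1947669   0.21913125] [ 0.006  0.018 -0.007 -0.    -0.002 -0.001] [251.79572262 116.86801178]
191 56
```

View pics/end.png

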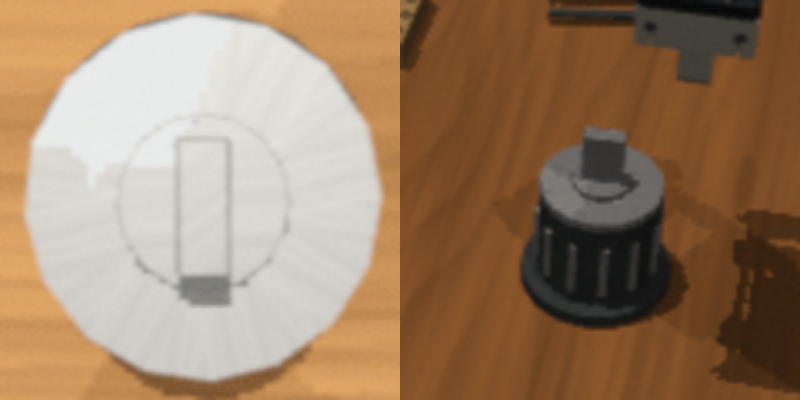

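The flange (centre ≈(205,200) in the crop) sits flat and concentric on the block, the head is upright and the gripper is clear. Handing in.

```bash
python3 -c "
from rig import bot
print(bot.finish_job())"
```

```text
the job is handed in; nothing more can be done
None
```

I took the flat-headed screw from the middle-sized stand and lowered it upright into the well. The thread caught 12 mm above home. I turned it about 150° clockwise until the flange was on the block and it was finger-tight, then let go and backed off. The job was handed in at about 22 s.

**Last checks**
- **Thread:** once it had caught, the screw dropped about 0.089 mm per degree, which matches the given 5.1 mm per rad. It never jammed.
- **Tightness:** the moment stayed low, then rose from 0.05 to a mean of 0.23 Nm over the last 4°. The last single readings, at 0.25–0.27 Nm, were just above the 0.25 Nm finger-tight limit but under the 0.3 Nm that marks the thread. They carry noise of about 0.02–0.05 Nm.
- **Seating:** the final pictures show the flange flat and centred on the block, the head upright and the gripper clear. I did not photograph the pin and the other bystanders again at the end; no move went near them.

**What disagreed**
- **Height:** the tool stopped at 108.4 mm where I expected 108.0 mm. I put this down to measurement error or a slight shift in the grip, because the pictures show no gap.
- **Push:** on the way down the push was about 6–12 N at times, more than the suggested 3–5 N.
- **Block position:** the side camera placed the block about 4 mm off in y from the wrist and top cameras. I used the wrist and top values, and the screw entered without touching.

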